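# Set out the stones for sharpening shears

## Task

Set out the bench for sharpening: stand the three stones on the ribbed rubber mat in working order, from left to right as seen from the robot the coarse one (the big thick block), the medium one (the thinner block) and the finishing stone on its wooden base, side by side along the ribs, with the medium one in the middle of the mat, all centred between the mat's near and far edges, and a two-finger gap (about 40 mm) between neighbours. Then put the little dressing stone flat on top of the finishing stone, in its middle, and lay the closed shears flat on the middle of the wooden board, along its length. The stones chip, so set them down rather than drop them, and leave the steel dish and the screw tin where they are.

Things in the scene. Friction and masses are not known exactly. Their poses are not given: they have to be found in the camera images.
- mat: Black ribbed rubber mat fixed flat on the bench, 180 x 320 mm and 4 mm thick. Origin: centre of its underside, so its top is at z = 4 mm. x runs along the short side, parallel to the ribs, roughly away from the robot; y along the long side to the robot's left; it lies turned by up to 0.2 rad.
- board: Low plain wooden board fixed on the bench, 200 mm long, 80 mm wide, 12 mm thick, at the left or the right of the mat (an open yellow card box, 42 mm high, is on the opposite side). Origin: centre of its underside; top at z = 12 mm; x along its length, away from the robot.
- coarse: Coarse sharpening stone: the largest plain grey block, 140 x 55 x 40 mm, about 0.6 kg. Origin: centre of its underside; x along its length, y across its width, z up.
- medium: Medium sharpening stone: the smaller, thinner plain grey block, 115 x 45 x 22 mm, about 0.25 kg. Origin: centre of its underside; x along its length, y across its width, z up.
- finishing: Finishing stone, glued on its wooden base, about 0.27 kg. Base 135 x 60 mm, with two cross feet 8 mm high under a 10 mm plate; on it the stone, 110 x 45 x 15 mm, centred, its sides free from z = 18 mm to its top at z = 33 mm. Origin: centre of the base's underside (bottom of the feet); x along its length, y across, z up.
- nagura: Dressing stone (nagura): little grey block, 45 x 25 x 20 mm, 0.05 kg, standing behind the mat. Origin: centre of its underside; x along its length, y across its 25 mm width, z up.
- shears: Closed steel shears lying flat, 170 mm long, 0.14 kg, 60 mm wide over the two finger rings. Origin: on the underside at the middle of the length, under the joint; x along the length towards the points, z up. The joint is a steel block 44 mm long (x from -22 to 22 mm), 18 mm wide in y and 10 mm high, with a flat screw head 3 mm proud at x = 8 mm: grip it across y there. Balance point about 10 mm behind the origin.
- dish: Round open steel dish, 60 mm across, 24 mm high, behind the mat; to be left where it is. Origin: centre of its underside.
- screw_tin: Small closed round steel tin with a brass cap, 42 mm across, 48 mm high, behind the mat; to be left where it is. Origin: centre of its underside.

How it is judged:
At the end, for the whole second after the job is handed in: On the mat from left: coarse, medium, finishing, flat, within 15 mm of its centre line, 0.17 rad of the ribs; medium within 15 mm of its middle; gaps 25 to 57 mm. Dressing stone flat on the finishing one, shears flat along the board (0.17 rad), each within 15 mm of the middle. All at rest (x of coarse in the frame of mat between -0.015 and 0.015 m and z of coarse in the frame of mat between 0 and 0.01 m and angle between the x axis of each of coarse, medium, finishing and the x axis of mat, either way round below 0.17 rad and x of medium in the frame of mat between -0.015 and 0.015 m and z of medium in the frame of mat between 0 and 0.01 m and x of finishing in the frame of mat between -0.015 and 0.015 m and z of finishing in the frame of mat between 0 and 0.01 m and y of medium in the frame of mat between -0.015 and 0.015 m and y of coarse in the frame of mat above 0.05 m and horizontal distance between coarse and medium between 0.075 and 0.107 m and y of finishing in the frame of mat below -0.05 m and horizontal distance between finishing and medium between 0.0775 and 0.1095 m and horizontal distance between nagura and finishing below 0.015 m and z of nagura in the frame of finishing between 0.028 and 0.038 m and x of shears in the frame of board between -0.015 and 0.015 m and y of shears in the frame of board between -0.015 and 0.015 m and z of shears in the frame of board between 0.008 and 0.017 m and angle between the x axis of shears and the x axis of board, either way round below 0.17 rad and angle between each of coarse, medium, finishing, nagura, shears's own z axis and vertical below 0.12 rad and linear speed of each of coarse, medium, finishing, nagura, shears below 0.02 m/s and angular speed of each of coarse, medium, finishing, nagura, shears below 0.2 rad/s); the robot touches nothing.
It fails at once if the steel dish is shifted by more than 25 mm (distance of dish from where it was at the start of the episode above 0.025 m).
It fails at once if the screw tin is shifted by more than 25 mm (distance of screw_tin from where it was at the start of the episode above 0.025 m).
It fails at once if a stone is dropped or knocked: faster than 0.6 m/s while nothing grips it ((linear speed of coarse above 0.6 m/s and contact force between coarse and the fingers below 0.1 N and contact force between coarse and the arm below 0.1 N) or (linear speed of medium above 0.6 m/s and contact force between medium and the fingers below 0.1 N and contact force between medium and the arm below 0.1 N) or (linear speed of finishing above 0.6 m/s and contact force between finishing and the fingers below 0.1 N and contact force between finishing and the arm below 0.1 N) or (linear speed of nagura above 0.6 m/s and contact force between nagura and the fingers below 0.1 N and contact force between nagura and the arm below 0.1 N)).
It also fails if it takes over 120 s, if anything falls off the work surface, if the arm or the gripper's body presses on something with over 40 N, if the wrist force passes 120 N, or if a joint passes its speed limit or range.

## Robot

A 6-joint arm with a two-finger parallel gripper is mounted at the origin on the work surface. World frame = base frame: x ahead of the robot, y to its left, z up, the work surface at z = 0. Lengths are in m, angles in rad, forces in N, time in s.
With the tool pointing down it reaches from about 0.275 to 0.85 m from the base axis. Payload 5.2 kg.
Tool frame: the origin (TCP) lies between the finger pads; the fingertips stand 19 mm ahead of it and the grasp point (between the pads) is the TCP (arm.tip_reach is the distance from the TCP to the fingertips, in m); z points along the fingers, y is the direction in which the jaws open and shut (so a half turn about z gives the same grasp; the last joint's range is limited). The gripper opens to 85 mm and grips with 20 to 120 N. Pads are 22 mm wide; open, the fingers measure 114 mm over their backs; the gripper's body (76 mm by 85 mm) begins 54 mm behind the grasp point. The pads swing forward as they close: fully open they stand 13 mm farther back than shut.
Start: joints at [-1.53, 0.259, 1.535, -0, 1.348, -0.203], TCP at [0.133, -0.534, 0.25] pointing down, gripper open.
Joint ranges: [-3.14, 3.14], [-0.91, 2.08], [0.19, 2.58], [-1.22, 4.36], [0.22, 2.71], [-3.12, 3.12]. Speed limits (rad/s): [2.57, 2.57, 3.14, 3.14, 3.14, 3.14].

## Interface

Orientations are given as a unit quaternion [x, y, z, w].
In Python, from cell import arm gives the robot as it stands.
- The arm moves only by the tool move_arm, never from a script. Its argument "increments" is a list of rows, each a list of 5 numbers: the opening, from 0 (shut) to 1 (fully open), then the shift along the world's x, y, z in m, then the turn about the world's z in degrees. A call has 1 to 8 rows; each row is the pose to reach, as a shift and turn from the pose commanded when the call began; what a row does not reach only later rows make up. A row lasts 1/8 s, in which the tool goes at most 62.5 mm and 10.7 degrees, less where a joint would pass 70% of its speed; a pose out of reach is approached as far as the arm can. A call with a gripper value outside its range is refused whole. The fingers move at their own pace and stop on an object; "force" is the grip in N (left out, the last holds). Time passes only in rows, so rows that repeat a pose let the fingers close. It gives the time, the measured TCP pose, the force and the opening at its end, in the units of the state.
- arm.get_obs(): the state, without advancing time (a new reading comes with each control period).
- arm.grab_frame(name): name is "scene" or "top" or "wrist"; returns the picture (384x512x3 uint8, red, green, blue); there is no depth.
- arm.camera_info(name): a dict with "K" (3x3 intrinsics, pixels), "rvec" (rotation vector, rad) and "tvec" (3), from world to camera coordinates, as OpenCV has them; the wrist camera has in their place "T_tool_cam" (4x4, takes a point from camera to tool coordinates, whose origin is the TCP and whose axes are the flange's). Camera axes: x right, y down, z forward; pixel columns grow to the right and rows downward; lengths in m; the calibration is good to about 2 mm. A picture is of the moment at which its call begins: read the wrist's pose just before it. camera_info takes no time and is no camera call.
- arm.finish_job(): hands the job in, once; it reports no verdict.
Trained networks look in the newest picture that a camera, given by its name, has taken for a name from the list of things; names that differ only in an ending like _2 or _b are one class to them, and where a whole thing is asked for, a point or a joint stands for the part that bears it (a point fixed in the world has none). Each returns a list of dicts, best first, with "score" (0 to 1); they miss things now and then, are a little off and sometimes report something else, mostly with a low value. They report only what shows in the picture. A call takes as long as a camera call.
- arm.search_frame(camera, name): "location" ([column, row] in pixels, amid what is visible of it).
- arm.cut_out(camera, name): "pixels" (384x512 bool, what is visible of it) and "location" ([column, row] in pixels, amid what is visible of it).
The state is a dict: "t": time; "joint_pos": joint angles; "qvel": joint speeds; "effort": joint torques, N m; "tool_pos": TCP position; "tcp_rot": TCP orientation; "force": force on the tool from outside, world axes, zero at the start; "moment": the same for the moment, N m; "gripper_width": opening from 0.0 (shut) to 1.0 (fully open).
Only numpy, scipy, OpenCV 4.12 (cv2) and the standard library are available. Lean on these libraries where they do the work, as an engineer would, in place of code of your own. Each camera call takes 0.05 s, during which the arm holds its last target.

## Working session

There is one attempt and no reset: what is moved stays moved. The work goes in short steps, Python scripts to look and compute and a tool call to move; the robot and the scene stay as the last step left them, time stands still between calls to the robot, and variables do not carry over. Pictures are saved under pics/ and viewed, and the job is handed in when it is done.

Besides the shell and the picture viewer there is one more tool, called after "Emit:" as name(argument=value, ...) on one line, values as JSON. move_arm: Moves the arm, as the interface text tells. Its arguments: {"type":"object","properties":{"increments":{"type":"array"},"force":{"type":"number"}},"required":["increments"]}

```bash
mkdir -p pics; ls
python3 - <<'E'
from cell import arm
import cv2
for n in ["top","scene"]:
    f=arm.grab_frame(n); cv2.imwrite(f"pics/{n}0.png",f[:,:,::-1])
    print(n,arm.camera_info(n))
print(arm.camera_info("wrist")); print(arm.get_obs())
E
```

```text
pics
top {'K': array([[358.83059794,   0.        , 259.67370902],
       [  0.        , 358.83059794, 191.43402418],
       [  0.        ,   0.        ,   1.        ]]), 'rvec': array([ 2.17990111, -2.1531323 ,  0.1108191 ]), 'tvec': array([0.00873326, 0.56040776, 1.13646373])}
scene {'K': array([[417.10344189,   0.        , 254.27246441],
       [  0.        , 417.10344189, 192.27815238],
       [  0.        ,   0.        ,   1.        ]]), 'rvec': array([ 2.40836511,  0.96862655, -0.28282743]), 'tvec': array([-0.40297466, -0.28510782,  1.2753598 ])}
{'K': array([[305.24729042,   0.        , 252.52839222],
       [  0.        , 305.24729042, 191.94957574],
       [  0.        ,   0.        ,   1.        ]]), 'T_tool_cam': array([[ 1.36157535e-03, -9.57239016e-01, -2.89295028e-01,
         7.31992388e-02],
       [ 9.99998237e-01,  9.29197739e-04,  1.63192787e-03,
         8.06993054e-04],
       [-1.29333274e-03, -2.89296740e-01,  9.57238593e-01,
        -1.22185689e-01],
       [ 0.00000000e+00,  0.00000000e+00,  0.00000000e+00,
         1.00000000e+00]])}
{'t': 0.1, 'joint_pos': array([-1.52980851e+00,  2.59306785e-01,  1.53593980e+00,  1.33831664e-05,
        1.34803558e+00, -2.02816668e-01]), 'qvel': array([ 4.66444137e-05, -8.63723971e-04, -2.45841506e-03,  6.27676703e-04,
       -5.31445443e-04, -4.95783244e-04]), 'effort': array([ 2.77072191e-03, -4.46971321e+01, -2.91248935e+01, -2.68000877e-04,
        6.25056768e-03,  2.54649166e-06]), 'tool_pos': array([ 0.13276797, -0.53328528,  0.24955166]), 'tcp_rot': array([ 9.92578944e-01,  1.21599038e-01,  7.47821875e-05, -8.41466738e-04]), 'force': array([-0.1508917 , -0.30824177,  0.40922701]), 'moment': array([ 0.0301376 , -0.03465267, -0.02020345]), 'gripper_width': 1.0014829624924757}
```

View pics/top0.png

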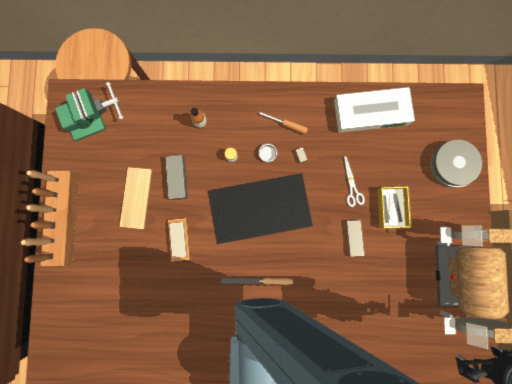

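View pics/scene0.png

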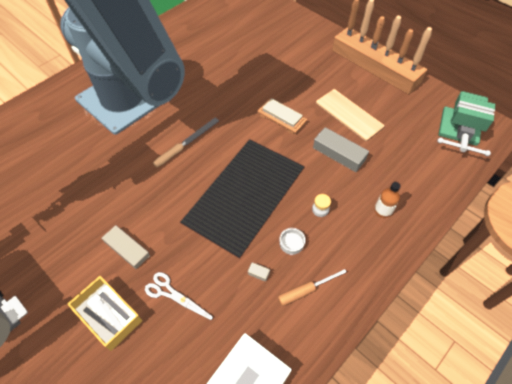

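```bash
cat > h.py <<'E'
import numpy as np, cv2
from cell import arm
def cam(n):
    c=arm.camera_info(n); R=cv2.Rodrigues(np.array(c["rvec"]))[0]; return np.array(c["K"]),R,np.array(c["tvec"])
def cam_w():
    o=arm.get_obs(); c=arm.camera_info("wrist")
    from scipy.spatial.transform import Rotation as Rn
    T=np.eye(4);T[:3,:3]=Rn.from_quat(o["tcp_rot"]).as_matrix();T[:3,3]=o["tool_pos"]
    W=T@c["T_tool_cam"]; R=W[:3,:3].T; return np.array(c["K"]),R,-R@W[:3,3]
def unproj(C,uv,z):
    K,R,t=C; uv=np.atleast_2d(uv).astype(float)
    d=np.c_[uv,np.ones(len(uv))]@np.linalg.inv(K).T@R; c=-R.T@t
    return (c+d*((z-c[2])/d[:,2])[:,None])[:,:2]
def proj(C,P):
    K,R,t=C; q=(np.atleast_2d(P)@R.T+t)@K.T; return q[:,:2]/q[:,2:]
E
python3 - <<'E'
from h import *
arm.grab_frame("top"); C=cam("top"); masks={}
H=dict(mat=.004,board=.012,coarse=.04,medium=.022,finishing=.033,nagura=.02,shears=.01,dish=.024,screw_tin=.048)
for n,z in H.items():
    for d in arm.cut_out("top",n)[:3]:
        m=d["pixels"].astype(np.uint8); 
        cn=max(cv2.findContours(m,0,1)[0],key=len).reshape(-1,2)
        p=unproj(C,cn,z).astype(np.float32)
        r=cv2.minAreaRect(p); print(n,round(d["score"],2),np.round(d["location"]),m.sum(),np.round(unproj(C,d["location"],z),3), np.round(r[0],3),np.round(r[1],3),round(r[2],1))
E
```

```text
mat 0.71 [258. 208.] 5174 [[0.507 0.019]] [0.507 0.016] [0.18  0.319] 11.3
board 0.67 [139. 199.] 1443 [[0.531 0.413]] [0.537 0.425] [0.081 0.198] 85.1
coarse 0.69 [176. 177.] 904 [[0.603 0.286]] [0.603 0.288] [0.149 0.067] 7.1
medium 0.8 [353. 238.] 538 [[ 0.415 -0.287]] [ 0.414 -0.291] [0.114 0.049] 5.2
finishing 0.82 [176. 239.] 789 [[0.403 0.279]] [0.403 0.273] [0.133 0.062] 6.4
nagura 0.47 [301. 154.] 116 [[ 0.688 -0.12 ]] [ 0.685 -0.118] [0.047 0.027] 21.5
shears 0.76 [351. 190.] 315 [[ 0.572 -0.286]] [ 0.6   -0.296] [0.158 0.054] 2.4
dish 0.82 [265. 150.] 260 [[0.699 0.   ]] [ 0.69  -0.008] [0.056 0.059] 46.0
screw_tin 0.6 [233. 156.] 147 [[0.674 0.105]] [0.676 0.11 ] [0.046 0.039] 1.3
```

The top view shows the black mat at about (260,208). To its left are the board (137,198), coarse stone (176,177) and finishing stone (177,240). To its right are the medium stone (355,238), shears (353,182, points away from the robot) and card box. Behind it are the tin (231,155), dish (267,152) and nagura (301,155). The network results match the picture. Next I'll refine the poses by silhouette fits in both views.

```bash
cat > fit.py <<'E'
from h import *
from scipy.optimize import minimize
DIM=dict(mat=(.18,.32,0,.004),board=(.2,.08,0,.012),coarse=(.14,.055,0,.04),medium=(.115,.045,0,.022),nagura=(.045,.025,0,.02),finishing=None,shears=None,dish=None)
def boxpts(l,w,z0,z1): return np.array([[sx*l/2,sy*w/2,z] for sx in(-1,1) for sy in(-1,1) for z in(z0,z1)])
def parts(n):
    if n=="finishing": return [boxpts(.135,.06,0,.018),boxpts(.11,.045,.018,.033)]
    if n=="shears": return None
    return [boxpts(*DIM[n])]
def render(C,ps,x,y,a,z,S=4):
    R=np.array([[np.cos(a),-np.sin(a),0],[np.sin(a),np.cos(a),0],[0,0,1]])
    im=np.zeros((384*S,512*S),np.uint8)
    for p in ps:
        q=proj(C,p@R.T+[x,y,z]); q=((q+.5)*S)
        cv2.fillConvexPoly(im,np.round(cv2.convexHull(q.astype(np.float32))*16).astype(int).reshape(-1,1,2),1,shift=4)
    return im
def fit(obs,n,x0,z=0.):
    ps=parts(n); S=4
    ms=[(C,cv2.resize(m.astype(np.uint8),None,fx=S,fy=S,interpolation=cv2.INTER_NEAREST)) for C,m in obs]
    def cost(v):
        c=0
        for C,m in ms:
            r=render(C,ps,v[0],v[1],v[2],z); c+=1-(r&m).sum()/(r|m).sum()
        return c/len(ms)
    s=minimize(cost,x0,method="Nelder-Mead",options=dict(initial_simplex=np.array(x0)+np.array([[0,0,0],[.012,0,0],[0,.012,0],[0,0,.15]]),xatol=2e-4,fatol=1e-4))
    return s.x,s.fun
E
python3 - <<'E'
from fit import *
G=dict(mat=(.507,.016,.2),board=(.537,.425,-.09),coarse=(.603,.288,.1),medium=(.414,-.291,.1),finishing=(.403,.273,.1),nagura=(.685,-.118,.35))
Cs={}
for c in("top","scene"): arm.grab_frame(c); Cs[c]=cam(c)
for n,g in G.items():
    o=[]
    for c in Cs:
        d=arm.cut_out(c,n)
        if d: o.append((Cs[c],d[0]["pixels"])); 
        if d: print(n,c,np.round(fit(o[-1:],n,g)[0],3),np.round(fit(o[-1:],n,g)[1],3))
    for s in((1,-1) ):
        g2=(g[0],g[1],g[2]*s); x,f=fit(o,n,g2); print(n,np.round(x,4),"deg",round(np.degrees(x[2]),1),round(f,3))
d=arm.cut_out("scene","shears"); 
for c in Cs:
    arm.grab_frame(c); d=arm.cut_out(c,"shears")
    if d:
        p=unproj(Cs[c],np.argwhere(d[0]["pixels"])[:,::-1],.005).astype(np.float32); r=cv2.minAreaRect(p); print("shears",c,r, p.mean(0)); v=np.linalg.svd(p-p.mean(0),full_matrices=False)[2][0]; print(np.degrees(np.arctan(v[1]/v[0])))
print(arm.get_obs()["t"])
E
```

```text
mat top [0.509 0.016 0.2  ] 0.018
mat scene [0.51  0.014 0.196] 0.015
mat [0.5092 0.0149 0.1996] deg 11.4 0.018
mat [0.5091 0.0148 0.1994] deg 11.4 0.018
board top [ 0.54   0.428 -0.09 ] 0.08
board scene [ 0.539  0.425 -0.104] 0.081
board [ 0.5392  0.426  -0.0921] deg -5.3 0.085
board [ 0.5387  0.4263 -0.0896] deg -5.1 0.083
coarse top [0.606 0.291 0.155] 0.152
coarse scene [0.606 0.29  0.115] 0.041
coarse [0.6062 0.2897 0.1119] deg 6.4 0.097
coarse [0.6066 0.2897 0.1183] deg 6.8 0.097
medium top [ 0.414 -0.294  0.128] 0.07
medium scene [ 0.414 -0.295  0.074] 0.052
medium [ 0.4141 -0.2946  0.1027] deg 5.9 0.069
medium [ 0.4141 -0.2945  0.0993] deg 5.7 0.069
finishing top [0.404 0.279 0.136] 0.115
finishing [0.4036 0.2788 0.1363] deg 7.8 0.115
finishing [0.404  0.2786 0.1178] deg 6.7 0.115
nagura top [ 0.687 -0.12   0.398] 0.121
nagura scene [ 0.687 -0.121  0.426] 0.095
nagura [ 0.6875 -0.1206  0.3848] deg 22.1 0.106
nagura [ 0.6875 -0.1207  0.3695] deg 21.2 0.106
shears top ((0.5952312350273132, -0.2987813949584961), (0.12782730162143707, 0.05329052731394768), 1.297257423400879) [ 0.5903486  -0.28980315]
15.094972
shears scene ((0.6021202802658081, -0.28137853741645813), (0.16566194593906403, 0.058090101927518845), 18.175182342529297) [ 0.5847908 -0.2912497]
11.914826
1.55
```

Emit:
move_arm(increments=[[1,0.281,0.239,-0.1,-8.2],[1,0.281,0.239,-0.1,-8.2],[1,0.281,0.239,-0.1,-8.2],[1,0.281,0.239,-0.1,-8.2],[1,0.281,0.239,-0.1,-8.2],[1,0.281,0.239,-0.1,-8.2],[1,0.281,0.239,-0.1,-8.2],[1,0.281,0.239,-0.1,-8.2]])

```text
t: 2.55
tool_pos: [0.414, -0.2946, 0.1503]
tcp_rot: [0.999, 0.051, -0.0, 0.0]
force: [-0.2, 0.0, -0.6]
gripper_width: 1.001
```

```bash
cat > wl.py <<'E'
import sys
from fit import *
# usage: wl.py picname obj x y yawdeg z
n=sys.argv[2]; g=[float(v) for v in sys.argv[3:6]]; z=float(sys.argv[6]) if len(sys.argv)>6 else 0
o=arm.get_obs(); C=cam_w(); f=arm.grab_frame("wrist"); cv2.imwrite(f"pics/{sys.argv[1]}.png",f[:,:,::-1])
from scipy.spatial.transform import Rotation as Rn
tx=Rn.from_quat(o["tcp_rot"]).as_matrix()[:,0]; yaw=np.degrees(np.arctan2(tx[1],tx[0]))
print("tcp",np.round(o["tool_pos"],4),"yaw",round(yaw,2),"w",round(o["gripper_width"],3),"t",o["t"],"f",np.round(o["force"],1))
for d in arm.cut_out("wrist",n)[:2]:
    m=d["pixels"]; print("score",d["score"],m.sum(),d["location"])
    if parts(n):
        x,c=fit([(C,m)],n,(g[0],g[1],np.radians(g[2])),z); print(n,np.round(x[:2],4),round(np.degrees(x[2]),1),"cost",round(c,3),"shift",np.round(x[:2]-o["tool_pos"][:2],4),"turn",round(np.degrees(x[2])-yaw,1))
E
python3 wl.py w1 medium .414 -.295 6
```

```text
tcp [ 0.414  -0.2946  0.1503] yaw 5.88 w 1.001 t 2.55 f [-0.2  0.  -0.6]
score 0.95 6787 [254.5, 181.6]
medium [ 0.4159 -0.2957] 5.0 cost 0.034 shift [ 0.0019 -0.0012] turn -0.9
```

View pics/w1.png

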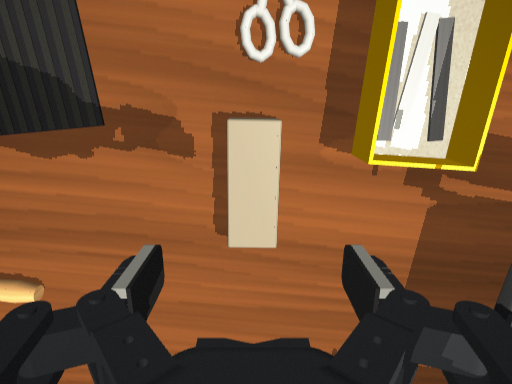

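The medium stone (centre about (254,183)) sits centred and aligned between the fingers, so I'll descend and grip it.

Emit:
move_arm(increments=[[1,0.002,-0.001,-0.06,-0.9],[1,0.002,-0.001,-0.11,-0.9],[1,0.002,-0.001,-0.128,-0.9],[1,0.002,-0.001,-0.128,-0.9],[0.3,0.002,-0.001,-0.128,-0.9],[0.3,0.002,-0.001,-0.128,-0.9],[0.3,0.002,-0.001,-0.128,-0.9],[0.3,0.002,-0.001,-0.128,-0.9]], force=40)

```text
t: 3.65
tool_pos: [0.4163, -0.2965, 0.0238]
tcp_rot: [0.999, 0.043, 0.001, 0.001]
force: [-2.9, -0.0, 5.2]
gripper_width: 0.519
```

Emit:
move_arm(increments=[[0.3,0,0,0.03,0],[0.3,0,0.02,0.08,0],[0.3,0.093,0.311,0.08,6.4],[0.3,0.093,0.311,0.08,6.4],[0.3,0.093,0.311,0.08,6.4],[0.3,0.093,0.311,0.08,6.4],[0.3,0.093,0.311,0.08,6.4],[0.3,0.093,0.311,0.08,6.4]])

```text
t: 4.65
tool_pos: [0.5092, 0.0192, 0.1028]
tcp_rot: [0.995, 0.101, 0.001, -0.0]
force: [-1.2, -1.4, -3.1]
gripper_width: 0.518
```

```bash
python3 wl.py w2 medium .508 .015 11 .08
```

```text
tcp [0.5092 0.0192 0.1028] yaw 11.62 w 0.518 t 4.65 f [-1.2 -1.4 -3.1]
score 0.93 19854 [253.1, 236.0]
medium [0.5087 0.018 ] 11.6 cost 0.152 shift [-0.0005 -0.0012] turn 0.0
```

View pics/w2.png

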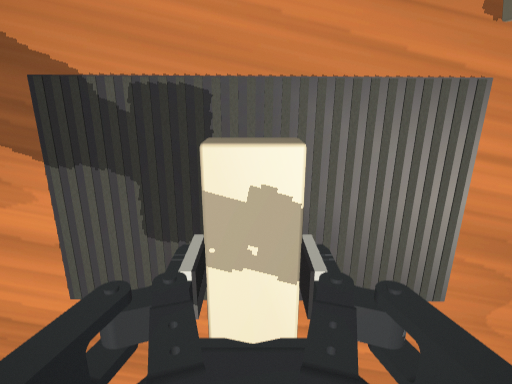

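The held stone is centred and parallel to the ribs, over the middle of the mat. I'll lower it and release.

Emit:
move_arm(increments=[[0.3,0,0,-0.03,0],[0.3,0,0,-0.06,0],[0.3,0,0,-0.072,0],[0.3,0,0,-0.075,0],[0.3,0,0,-0.076,0],[0.75,0,0,-0.076,0],[0.75,0,0,-0.076,0],[0.75,0,0,-0.076,0]])

```text
t: 5.75
tool_pos: [0.5093, 0.015, 0.0267]
tcp_rot: [0.995, 0.098, 0.001, 0.0]
force: [0.6, -0.2, 0.7]
gripper_width: 0.748
```

Emit:
move_arm(increments=[[0.75,0,0,0.05,0],[0.75,0,0,0.12,0],[0.95,0.0,0.0,0.17,0],[0.95,0.05,0.15,0.17,-3],[1,0.097,0.275,0.17,-5],[1,0.097,0.275,0.15,-5],[1,0.097,0.275,0.15,-5],[1,0.097,0.275,0.15,-5]])

```text
t: 6.75
tool_pos: [0.606, 0.2931, 0.1756]
tcp_rot: [0.998, 0.055, -0.0, -0.0]
force: [1.0, -0.8, 0.5]
gripper_width: 1.003
```

```bash
python3 wl.py w3 coarse .606 .29 6.5
python3 - <<'E'
from fit import *
G=dict(mat=(.507,.016,.2),medium=(.509,.015,.2,.004),board=(.539,.426,-.09))
Cs={}
for c in("top","scene"): f=arm.grab_frame(c); Cs[c]=cam(c); cv2.imwrite(f"pics/{c}1.png",f[:,:,::-1])
for n,g in G.items():
    for c in Cs:
        d=arm.cut_out(c,n)
        if d: x,f=fit([(Cs[c],d[0]["pixels"])],n,g[:3],(g+(0,))[3]); print(n,c,np.round(x,3),round(f,3))
E
```

```text
tcp [0.606  0.2931 0.1756] yaw 6.36 w 1.003 t 6.75 f [ 1.  -0.8  0.5]
score 0.58 9597 [257.3, 180.3]
coarse [0.6072 0.2888] 6.5 cost 0.027 shift [ 0.0012 -0.0043] turn 0.1
mat top [0.509 0.016 0.19 ] 0.131
mat scene [0.51  0.014 0.195] 0.13
medium top [0.505 0.015 0.212] 0.101
board top [ 0.571  0.43  -0.203] 0.616
board scene [ 0.539  0.425 -0.113] 0.286
```

View pics/w3.png

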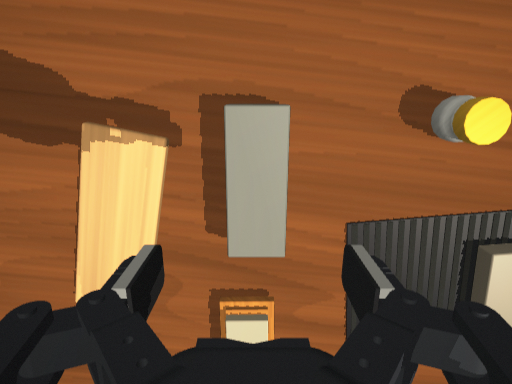

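```bash
echo
```

```text
(no output)
```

The coarse stone (257,180) is between the fingers, and the medium stone is down on the mat. Now I'll grip the coarse one.

Emit:
move_arm(increments=[[1,0.001,-0.001,-0.05,0],[1,0.001,-0.001,-0.1,0],[1,0.001,-0.001,-0.14,0],[1,0.001,-0.001,-0.152,0],[0.4,0.001,-0.001,-0.152,0],[0.4,0.001,-0.001,-0.152,0],[0.4,0.001,-0.001,-0.152,0],[0.4,0.001,-0.001,-0.152,0]], force=70)

```text
t: 8.25
tool_pos: [0.6084, 0.2899, 0.0269]
tcp_rot: [0.999, 0.055, 0.002, -0.001]
force: [0.9, -0.4, 6.1]
gripper_width: 0.635
```

Emit:
move_arm(increments=[[0.4,0,0,0.03,0],[0.4,0,0,0.08,0],[0.4,-0.03,-0.05,0.08,2],[0.4,-0.07,-0.11,0.08,4],[0.4,-0.116,-0.186,0.08,5],[0.4,-0.116,-0.186,0.08,5],[0.4,-0.116,-0.186,0.08,5],[0.4,-0.116,-0.186,0.07,5]])

```text
t: 9.25
tool_pos: [0.492, 0.1034, 0.0949]
tcp_rot: [0.995, 0.098, 0.001, 0.0]
force: [0.3, 0.1, -6.0]
gripper_width: 0.628
```

```bash
python3 wl.py w4 coarse .491 .103 11.4 .07
```

```text
tcp [0.492  0.1034 0.0949] yaw 11.23 w 0.628 t 9.25 f [ 0.3  0.1 -6. ]
score 0.86 31067 [254.0, 221.3]
coarse [0.4899 0.1021] 11.2 cost 0.194 shift [-0.0021 -0.0013] turn -0.0
```

View pics/w4.png

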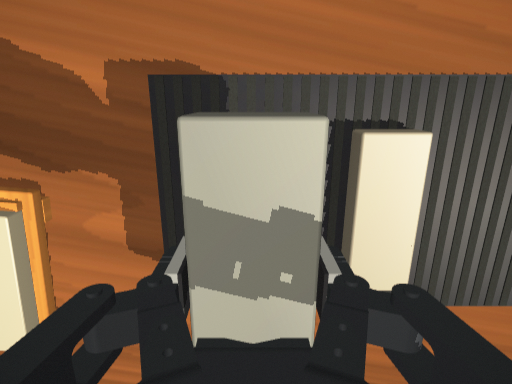

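The coarse stone (254,230) is held parallel to the ribs, with a clear gap to the medium one (385,210). Lowering it.

Emit:
move_arm(increments=[[0.4,0,0,-0.03,0],[0.4,0,0,-0.053,0],[0.4,0,0,-0.061,0],[0.4,0,0,-0.064,0],[0.4,0,0,-0.065,0],[0.82,0,0,-0.065,0],[0.82,0,0,-0.065,0],[0.82,0,0,-0.065,0]])

```text
t: 10.35
tool_pos: [0.4917, 0.1033, 0.0299]
tcp_rot: [0.995, 0.098, 0.001, 0.0]
force: [-1.5, 0.2, -0.4]
gripper_width: 0.818
```

Emit:
move_arm(increments=[[0.82,0,0,0.05,0],[0.82,0,0,0.1,0],[0.82,0,0,0.13,0],[1,-0.04,0.09,0.13,-3],[1,-0.087,0.176,0.13,-4],[1,-0.087,0.176,0.13,-4],[1,-0.087,0.176,0.13,-4],[1,-0.087,0.176,0.13,-4]])

```text
t: 11.35
tool_pos: [0.4038, 0.2796, 0.1594]
tcp_rot: [0.998, 0.064, 0.0, 0.0]
force: [-0.2, -1.7, -0.1]
gripper_width: 0.998
```

```bash
python3 wl.py w5 finishing .404 .279 7.2
```

```text
tcp [0.4038 0.2796 0.1594] yaw 7.39 w 0.998 t 11.35 f [-0.2 -1.7 -0.1]
```

View pics/w5.png

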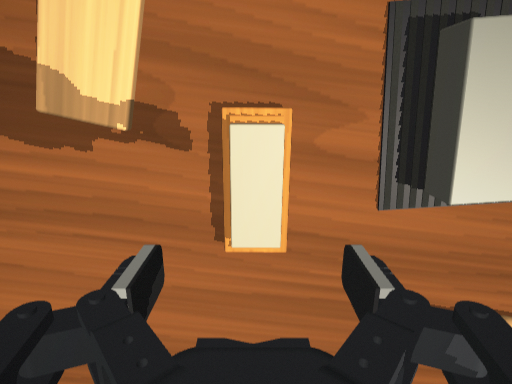

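The finishing stone (257,185) is centred between the fingers, but the network missed it. I'll compute its pose from the stone's corners, about (229,124), (285,123), (283,247) and (232,248).

Run:
```python
from fit import *
C=cam_w(); p=unproj(C,[(229.5,123.5),(285,123),(282.5,247.5),(231.5,248)],.033); print(p,p.mean(0)); 
v=(p[0]+p[1]-p[2]-p[3])/2; print(np.linalg.norm(v),np.degrees(np.arctan2(v[1],v[0])),np.linalg.norm(p[0]-p[1]))
q=unproj(C,[(223,108),(292,108),(287,251),(225,251)],.018);print(q.mean(0))
```

```text
[[0.45722818 0.302305  ]
 [0.4632266  0.2585134 ]
 [0.35468951 0.24348106]
 [0.34840222 0.28895328]] [0.40588663 0.27331319]
0.10960423049111485 7.439796204483639 0.04420050999352663
[0.40597757 0.27345269]
```

Emit:
move_arm(increments=[[1,0.002,-0.006,-0.05,0],[1,0.002,-0.006,-0.1,0],[1,0.002,-0.006,-0.12,0],[1,0.002,-0.006,-0.12,0],[0.3,0.002,-0.006,-0.12,0],[0.3,0.002,-0.006,-0.12,0],[0.3,0.002,-0.006,-0.12,0],[0.3,0.002,-0.006,-0.12,0]], force=50)

```text
t: 12.45
tool_pos: [0.4071, 0.2738, 0.041]
tcp_rot: [0.998, 0.063, 0.002, -0.001]
force: [-1.0, -0.8, 6.0]
gripper_width: 0.513
```

Emit:
move_arm(increments=[[0.3,0,0,0.03,0],[0.3,0,0,0.085,0],[0.3,0,0,0.12,0],[0.3,0.03,-0.06,0.12,2],[0.3,0.05,-0.12,0.12,4.1],[0.3,0.07,-0.18,0.12,4.1],[0.3,0.09,-0.24,0.12,4.1],[0.3,0.105,-0.3,0.12,4.1]])

```text
t: 13.45
tool_pos: [0.5096, -0.0227, 0.1598]
tcp_rot: [0.995, 0.099, 0.001, 0.0]
force: [1.6, 0.2, -2.8]
gripper_width: 0.51
```

Emit:
move_arm(increments=[[0.3,0.016,-0.049,0,0],[0.3,0.016,-0.049,-0.02,0],[0.3,0.016,-0.049,-0.05,0],[0.3,0.016,-0.049,-0.05,0]])

```text
t: 13.95
tool_pos: [0.5231, -0.0693, 0.1075]
tcp_rot: [0.995, 0.099, -0.003, -0.001]
force: [-0.3, 0.1, -4.4]
gripper_width: 0.508
```

```bash
python3 wl.py w6 finishing .527 -.076 11.4 .07
```

```text
tcp [ 0.5231 -0.0693  0.1075] yaw 11.36 w 0.508 t 13.95 f [-0.3  0.1 -4.4]
score 0.6 23660 [251.6, 215.8]
finishing [ 0.5201 -0.07  ] 11.8 cost 0.18 shift [-0.003  -0.0007] turn 0.4
```

View pics/w6.png

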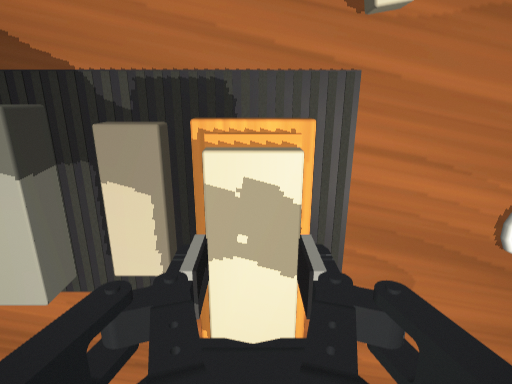

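Emit:
move_arm(increments=[[0.3,0,0,0,0],[0.3,0,0,0,0]])

```text
t: 14.3
tool_pos: [0.5259, -0.0698, 0.1105]
tcp_rot: [0.995, 0.099, 0.001, 0.0]
force: [-0.4, 0.2, -2.2]
gripper_width: 0.507
```

Run:
```python
from fit import *
C=cam_w(); o=arm.get_obs();print(o["tool_pos"],o["force"])
f=arm.grab_frame("wrist");cv2.imwrite("pics/w7.png",f[:,:,::-1])
for n,g,z in(("mat",(.509,.015,.2),0),("medium",(.509,.015,.2),.004),("coarse",(.491,.103,.2),.004)):
    d=arm.cut_out("wrist",n)
    if d: print(n,d[0]["score"],fit([(C,d[0]["pixels"])],n,g,z))
```

```text
[ 0.52591674 -0.06980512  0.11045464] [-0.4062771   0.17277647 -2.1949445 ]
mat 0.58 (array([0.50955281, 0.01500338, 0.19685026]), np.float64(0.6197635146148881))
medium 0.94 (array([0.50720152, 0.01163615, 0.19307231]), np.float64(0.06558964601870731))
coarse 0.68 (array([0.48977355, 0.10286385, 0.2002062 ]), np.float64(0.020417183150108764))
```

Emit:
move_arm(increments=[[0.3,0,-0.007,0,0],[0.3,0,-0.007,-0.03,0],[0.3,0,-0.007,-0.055,0],[0.3,0,-0.007,-0.061,0],[0.3,0,-0.007,-0.064,0],[0.3,0,-0.007,-0.065,0],[0.3,0,-0.007,-0.066,0],[0.3,0,-0.007,-0.066,0]])

```text
t: 15.5
tool_pos: [0.5259, -0.0772, 0.045]
tcp_rot: [0.995, 0.099, 0.001, 0.001]
force: [-2.4, 0.7, 4.4]
gripper_width: 0.507
```

Emit:
move_arm(increments=[[0.75,0,0,0,0],[0.75,0,0,0,0],[0.75,0,0,0.04,0],[0.75,0,0,0.1,0],[0.75,0.05,-0.02,0.11,5],[0.75,0.1,-0.043,0.11,10],[0.75,0.161,-0.043,0.11,10.6],[0.75,0.161,-0.043,0.11,10.6]])

```text
t: 16.5
tool_pos: [0.6895, -0.1202, 0.1512]
tcp_rot: [0.982, 0.191, 0.0, -0.0]
force: [-0.4, 0.3, 0.2]
gripper_width: 0.751
```

Emit:
move_arm(increments=[[0.75,0,0,0,0],[0.75,0,0,0,0]])

```text
t: 16.75
tool_pos: [0.6852, -0.1196, 0.1537]
tcp_rot: [0.982, 0.191, -0.0, -0.0]
force: [-0.1, 0.2, -0.2]
gripper_width: 0.752
```

```bash
python3 wl.py w8 nagura .687 -.12 22
```

```text
tcp [ 0.6852 -0.1196  0.1537] yaw 21.97 w 0.752 t 16.75 f [-0.1  0.2 -0.2]
score 0.85 1480 [256.3, 181.2]
nagura [ 0.6884 -0.1215] 21.8 cost 0.058 shift [ 0.0033 -0.0019] turn -0.1
score 0.56 4536 [133.9, 129.1]
nagura [ 0.687 -0.12 ] 22.0 cost 1.0 shift [ 0.0018 -0.0004] turn 0.0
```

View pics/w8.png

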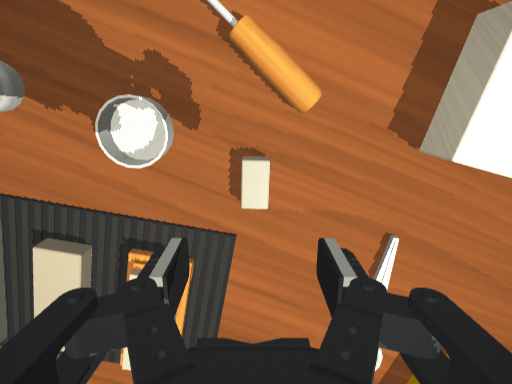

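The nagura (256,183) is aligned between the fingers. The dish at (135,130) is clear of them.

Emit:
move_arm(increments=[[0.75,0.003,-0.002,-0.05,0],[0.75,0.003,-0.002,-0.1,0],[0.75,0.003,-0.002,-0.128,0],[0.75,0.003,-0.002,-0.128,0],[0.1,0.003,-0.002,-0.128,0],[0.1,0.003,-0.002,-0.128,0],[0.1,0.003,-0.002,-0.128,0],[0.1,0.003,-0.002,-0.128,0]], force=30)

```text
t: 17.85
tool_pos: [0.6907, -0.1223, 0.0279]
tcp_rot: [0.982, 0.191, 0.002, 0.001]
force: [-1.1, -0.0, 6.9]
gripper_width: 0.281
```

Emit:
move_arm(increments=[[0.1,0,0,0,0],[0.1,0,0,0.03,0],[0.1,0,0,0.08,0],[0.1,-0.05,0.02,0.11,-5],[0.1,-0.1,0.04,0.11,-10],[0.1,-0.13,0.045,0.11,-10.5],[0.1,-0.13,0.045,0.11,-10.5],[0.1,-0.13,0.045,0.11,-10.5]])

```text
t: 18.85
tool_pos: [0.5604, -0.0772, 0.1362]
tcp_rot: [0.995, 0.1, 0.001, 0.001]
force: [0.1, 0.0, -0.3]
gripper_width: 0.282
```

```bash
python3 wl.py w9 finishing .527 -.077 11.4 .004
python3 - <<'E'
from fit import *
d=[]
for n,g,z in(("finishing",(.527,-.077,.2),.004),("medium",(.509,.015,.2),.004),("coarse",(.491,.103,.2),.004)):
  for c in("top","scene"):
    arm.grab_frame(c)
    d=arm.cut_out(c,n)
    if d: x,f=fit([(cam(c),d[0]["pixels"])],n,g,z); print(n,c,np.round(x,3),round(f,3))
E
```

```text
tcp [ 0.5604 -0.0772  0.1362] yaw 11.46 w 0.282 t 18.85 f [ 0.1  0.  -0.3]
score 0.82 4516 [238.1, 183.7]
finishing [ 0.5228 -0.0792] 11.4 cost 0.583 shift [-0.0375 -0.002 ] turn -0.0
finishing top [ 0.522 -0.076  0.215] 0.309
medium top [0.506 0.016 0.207] 0.511
medium scene [0.511 0.015 0.156] 0.472
coarse top [0.487 0.105 0.198] 0.075
coarse scene [0.489 0.105 0.173] 0.255
```

View pics/w9.png

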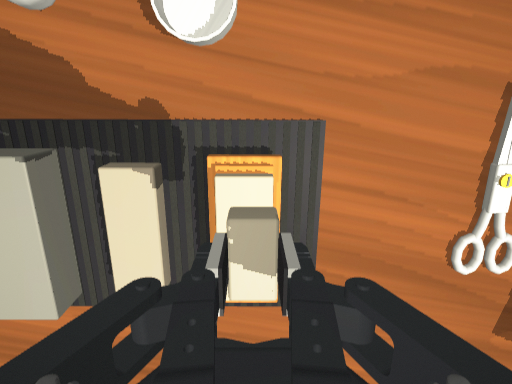

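The nagura (252,245) is held over the finishing stone. The stone's far edge, (216,175) to (273,174), and the base corners, (208,156) and (282,156), show where its middle is.

Run:
```python
from fit import *
C=cam_w(); o=arm.get_obs()
u=np.array([np.cos(.2),np.sin(.2)])
p=unproj(C,[(216,175),(273,174)],.037); q=unproj(C,[(208,156),(282,156)],.022)
print(p.mean(0)-.055*u,np.linalg.norm(p[0]-p[1])); print(q.mean(0)-.0675*u,np.linalg.norm(q[0]-q[1]))
for a in(p,q):
    v=a[0]-a[1]; print(np.degrees(np.arctan2(-v[0],v[1])))
# nagura top far edge in hand
b=o["tool_pos"][2]-.0279+.02
r=unproj(C,[(227,208),(278,208)],b); print(r.mean(0)-.0225*u,np.linalg.norm(r[0]-r[1]),o["tool_pos"])
```

```text
[ 0.52414701 -0.0790642 ] 0.04228826315095788
[ 0.52286646 -0.07943719] 0.0575820980284692
12.559839296238849
11.532448466115785
[ 0.56324962 -0.07708087] 0.023071088942706736 [ 0.55927415 -0.07682292  0.13529401]
```

Emit:
move_arm(increments=[[0.1,-0.0355,-0.002,0,0],[0.1,-0.0355,-0.002,-0.03,0],[0.1,-0.0355,-0.002,-0.055,0],[0.1,-0.0355,-0.002,-0.065,0],[0.1,-0.0355,-0.002,-0.069,0],[0.1,-0.0355,-0.002,-0.07,0],[0.1,-0.0355,-0.002,-0.07,0]])

```text
t: 20.42
tool_pos: [0.5243, -0.079, 0.066]
tcp_rot: [0.995, 0.1, 0.001, 0.0]
force: [0.9, -0.8, -0.7]
gripper_width: 0.283
```

Emit:
move_arm(increments=[[0.1,0,0,-0.001,0],[0.1,0,0,-0.002,0],[0.1,0,0,-0.002,0]])

```text
t: 20.8
tool_pos: [0.5242, -0.079, 0.0648]
tcp_rot: [0.995, 0.1, 0.001, 0.0]
force: [-1.8, 0.9, 9.8]
gripper_width: 0.282
```

Emit:
move_arm(increments=[[0.5,0,0,0,0],[0.5,0,0,0,0],[0.5,0,0,0.03,0],[0.5,0,0,0.08,0],[0.5,0,0,0.12,0],[0.5,-0.03,0,0.12,0],[0.5,-0.03,0,0.12,0],[0.5,-0.03,0,0.12,0]])

```text
t: 21.8
tool_pos: [0.494, -0.0789, 0.1832]
tcp_rot: [0.995, 0.1, 0.0, -0.0]
force: [-0.2, 0.9, -0.6]
gripper_width: 0.499
```

```bash
python3 wl.py w10 nagura .524 -.079 11.4 .037; python3 wl.py w11 medium .508 .013 11.4 .004;python3 wl.py w11 coarse .49 .103 11.4 .004
```

```text
tcp [ 0.494  -0.0789  0.1832] yaw 11.46 w 0.499 t 21.8 f [-0.2  0.9 -0.6]
score 0.79 1652 [259.6, 154.9]
nagura [ 0.5228 -0.0802] 11.0 cost 0.055 shift [ 0.0288 -0.0013] turn -0.4
tcp [ 0.4942 -0.0789  0.183 ] yaw 11.46 w 0.5 t 21.9 f [0.9 0.4 0. ]
score 0.67 6493 [157.4, 142.6]
medium [0.5072 0.0121] 10.7 cost 0.058 shift [0.013 0.091] turn -0.8
tcp [ 0.4941 -0.0789  0.1829] yaw 11.47 w 0.5 t 22.0 f [-0.3  0.1 -0.6]
score 0.61 13392 [54.6, 143.3]
coarse [0.4884 0.1021] 11.6 cost 0.048 shift [-0.0057  0.181 ] turn 0.1
```

View pics/w10.png

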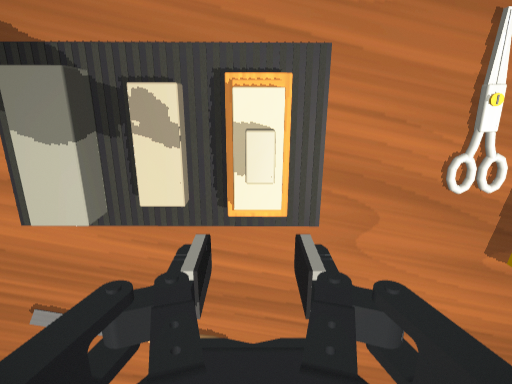

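All three stones are in a row on the mat, with the nagura (260,155) in the middle of the finishing stone. Next, the shears.

Emit:
move_arm(increments=[[0.6,0.09,-0.21,-0.02,-6],[0.6,0.09,-0.21,-0.02,-6],[0.6,0.09,-0.21,-0.02,-6],[0.6,0.09,-0.21,-0.02,-6],[0.6,0.09,-0.21,-0.02,-6],[0.6,0.09,-0.21,-0.02,-6],[0.6,0.09,-0.21,-0.02,-6]])

```text
t: 22.98
tool_pos: [0.5836, -0.2874, 0.1635]
tcp_rot: [0.999, 0.048, -0.0, -0.0]
force: [0.4, -0.0, -0.6]
gripper_width: 0.599
```

Run:
```python
from fit import *
C=cam_w(); o=arm.get_obs(); print(o["tool_pos"])
f=arm.grab_frame("wrist");cv2.imwrite("pics/w12.png",f[:,:,::-1])
d=arm.cut_out("wrist","shears")
m=d[0]["pixels"]; print(d[0]["score"],m.sum())
p=unproj(C,np.argwhere(m)[:,::-1],.005).astype(np.float32); print(cv2.minAreaRect(p))
hsv=cv2.cvtColor(f,cv2.COLOR_RGB2HSV); y=(hsv[...,0]>22)&(hsv[...,0]<35)&(hsv[...,1]>180)&cv2.dilate(m.astype(np.uint8),np.ones((5,5))).astype(bool)
c=np.argwhere(y)[:,::-1].mean(0); print("screw",c,unproj(C,c,.013),y.sum())
# slice centres along axis
a=unproj(C,np.argwhere(m)[:,::-1],.006); mu=a.mean(0); v=np.linalg.svd(a-mu,full_matrices=False)[2][0]; v*=np.sign(v[0]); w=np.array([-v[1],v[0]])
s=(a-mu)@v; l=(a-mu)@w; print("pca",mu,np.degrees(np.arctan2(v[1],v[0])))
for k in np.arange(-.09,.1,.01):
    i=abs(s-k)<.005
    if i.any(): print(round(k,3),i.sum(),np.round([l[i].min(),l[i].max(),(l[i].min()+l[i].max())/2],4), np.round(mu+k*v+w*(l[i].min()+l[i].max())/2,4))
```

```text
[ 0.5835578  -0.28742509  0.1634779 ]
0.8 3280
((0.6039704084396362, -0.28673845529556274), (0.16708560287952423, 0.05779071897268295), 14.336811065673828)
screw [253.44615385 151.95384615] [[ 0.61206297 -0.28669911]] 65
pca [ 0.59151046 -0.29122817] 13.175686875653849
-0.07 101 [-0.0227  0.0237  0.0005] [ 0.5232 -0.3067]
-0.06 326 [-0.0287  0.0284 -0.0001] [ 0.5331 -0.305 ]
-0.05 256 [-0.0285  0.0291  0.0003] [ 0.5428 -0.3023]
-0.04 329 [-0.0278  0.0276 -0.0001] [ 0.5526 -0.3004]
-0.03 245 [-0.0229  0.0232  0.0001] [ 0.5623 -0.2979]
-0.02 171 [-0.0125  0.012  -0.0003] [ 0.5721 -0.296 ]
-0.01 202 [-0.0107  0.0096 -0.0005] [ 0.5819 -0.294 ]
-0.0 193 [-0.0083  0.009   0.0003] [ 0.5914 -0.2909]
0.01 192 [-0.0082  0.0087  0.0003] [ 0.6012 -0.2887]
0.02 204 [-0.0086  0.0087  0.    ] [ 0.611  -0.2866]
0.03 203 [-0.0087  0.0087  0.    ] [ 0.6207 -0.2844]
0.04 172 [-0.0067  0.0074  0.0003] [ 0.6304 -0.2818]
0.05 173 [-0.0065  0.0076  0.0006] [ 0.6401 -0.2793]
0.06 158 [-0.0064  0.0057 -0.0004] [ 0.65   -0.2779]
0.07 133 [-0.0051  0.0049 -0.0001] [ 0.6597 -0.2754]
0.08 118 [-0.0046  0.0041 -0.0002] [ 0.6695 -0.2732]
0.09 92 [-0.0036  0.0028 -0.0004] [ 0.6792 -0.2711]
```

View pics/w12.png

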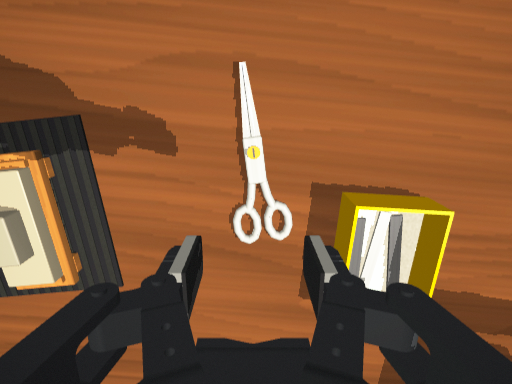

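The shears are seen whole: screw head at (253,152), points away from the robot, yaw about 13°. I'll descend partway, then verify.

Emit:
move_arm(increments=[[0.5,0.0155,-0.0015,-0.05,7.7],[0.5,0.0155,-0.0015,-0.1,7.7],[0.5,0.0155,-0.0015,-0.12,7.7],[0.5,0.0155,-0.0015,-0.12,7.7]])

```text
t: 23.58
tool_pos: [0.5986, -0.2895, 0.0424]
tcp_rot: [0.993, 0.115, -0.001, -0.001]
force: [-0.0, 0.3, 0.1]
gripper_width: 0.5
```

Run:
```python
from fit import *
C=cam_w(); o=arm.get_obs(); print(o["tool_pos"],o["tcp_rot"])
f=arm.grab_frame("wrist");cv2.imwrite("pics/w13.png",f[:,:,::-1])
print(proj(C,[[.604,-.288,.01]]))
```

```text
[ 0.59860013 -0.28947446  0.04244575] [ 9.93381180e-01  1.14856666e-01 -1.00427188e-03 -8.77101058e-04]
[[250.25858247 228.28148886]]
```

View pics/w13.png

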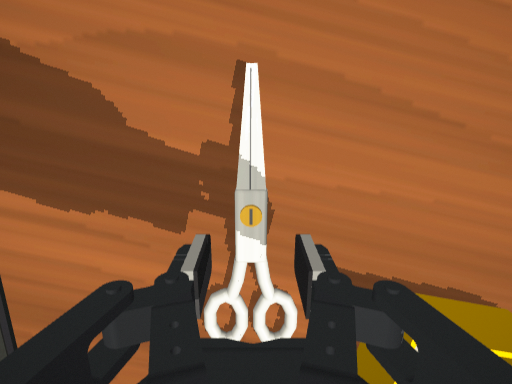

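The joint block (251,215) is centred between the jaws. Gripping.

Emit:
move_arm(increments=[[0.5,0,0,-0.015,0],[0.5,0,0,-0.021,0],[0.5,0,0,-0.021,0],[0,0,0,-0.021,0],[0,0,0,-0.021,0],[0,0,0,-0.021,0],[0,0,0,-0.021,0]], force=50)

```text
t: 24.5
tool_pos: [0.5996, -0.2906, 0.023]
tcp_rot: [0.993, 0.115, 0.0, 0.0]
force: [0.4, 0.9, 4.8]
gripper_width: 0.194
```

Emit:
move_arm(increments=[[0,0,0,0.03,0],[0,0,0,0.08,0],[0,0,0.05,0.11,0],[0,-0.01,0.11,0.11,-4],[0,-0.015,0.17,0.11,-8],[0,-0.02,0.22,0.11,-12],[0,-0.025,0.27,0.11,-15],[0,-0.03,0.32,0.11,-18.4]])

```text
t: 25.5
tool_pos: [0.5686, 0.0313, 0.1319]
tcp_rot: [0.999, -0.047, -0.0, -0.0]
force: [0.8, 0.6, -1.9]
gripper_width: 0.191
```

Emit:
move_arm(increments=[[0,-0.01,0.06,0,0],[0,-0.015,0.12,0,0],[0,-0.02,0.18,0,0],[0,-0.025,0.24,0,0],[0,-0.03,0.3,0,0],[0,-0.035,0.36,0,0],[0,-0.036,0.39,0,0],[0,-0.036,0.39,0,0]])

```text
t: 26.5
tool_pos: [0.532, 0.4221, 0.1312]
tcp_rot: [0.999, -0.044, -0.001, 0.0]
force: [0.0, -1.2, -1.5]
gripper_width: 0.189
```

```bash
python3 wl.py w14 board .539 .426 -5
```

```text
tcp [0.532  0.4221 0.1312] yaw -5.03 w 0.189 t 26.5 f [ 0.  -1.2 -1.5]
score 0.56 14140 [235.0, 130.1]
board [0.5393 0.4248] -5.1 cost 0.403 shift [0.0073 0.0027] turn -0.1
```

View pics/w14.png

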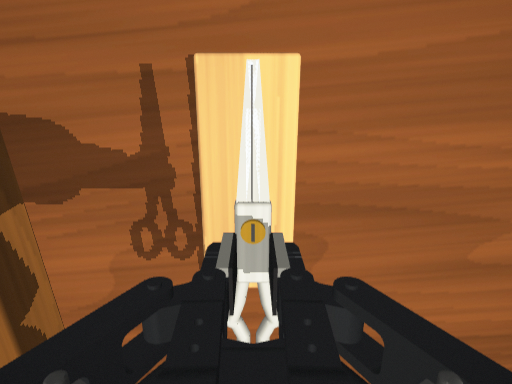

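The held shears are aligned with the board and nearly centred. The board's far edge is (195,54) to (300,54). Lowering.

Emit:
move_arm(increments=[[0,0.002,0.004,-0.04,0],[0,0.002,0.004,-0.08,0],[0,0.002,0.004,-0.09,0],[0,0.002,0.004,-0.094,0],[0,0.002,0.004,-0.096,0],[0,0.002,0.004,-0.096,0]])

```text
t: 27.35
tool_pos: [0.5361, 0.424, 0.0378]
tcp_rot: [0.999, -0.046, 0.001, -0.001]
force: [-0.6, -0.4, -1.2]
gripper_width: 0.19
```

Emit:
move_arm(increments=[[0,-0.002,0.002,-0.002,0],[0,-0.002,0.002,-0.0035,0],[0,-0.002,0.002,-0.0035,0]])

```text
t: 27.72
tool_pos: [0.5335, 0.4264, 0.0349]
tcp_rot: [0.999, -0.045, 0.001, -0.001]
force: [-2.6, -1.5, 7.2]
gripper_width: 0.186
```

Contact at the expected height, so I'll release and rise.

Emit:
move_arm(increments=[[0.45,0,0,0,0],[0.45,0,0,0,0],[0.45,0,0,0.03,0],[0.45,0,0,0.09,0],[0.45,-0.03,0,0.15,0],[0.45,-0.06,0,0.18,0],[0.45,-0.06,0,0.18,0],[0.45,-0.06,0,0.18,0]])

```text
t: 28.72
tool_pos: [0.4733, 0.4255, 0.212]
tcp_rot: [0.999, -0.046, -0.0, 0.0]
force: [0.4, -0.8, -1.1]
gripper_width: 0.45
```

Run:
```python
from fit import *
C=cam_w(); o=arm.get_obs(); print(o["tool_pos"])
f=arm.grab_frame("wrist");cv2.imwrite("pics/w15.png",f[:,:,::-1])
d=arm.cut_out("wrist","shears"); 
for e in d[:1]:
    m=e["pixels"]; a=unproj(C,np.argwhere(m)[:,::-1],.017); mu=a.mean(0); v=np.linalg.svd(a-mu,full_matrices=False)[2][0]; print(e["score"],m.sum(),cv2.minAreaRect(a.astype(np.float32)),np.degrees(np.arctan(v[1]/v[0])))
for e in arm.cut_out("wrist","board")[:1]:
    m=e["pixels"]; a=unproj(C,np.argwhere(m)[:,::-1],.012); print(e["score"],m.sum(),cv2.minAreaRect(a.astype(np.float32)))
```

```text
[0.47325993 0.42547114 0.21201154]
0.8 3179 ((0.5396072268486023, 0.4248393177986145), (0.05955617502331734, 0.16791538894176483), 84.82855224609375) -5.308792354371574
0.85 12158 ((0.5384206175804138, 0.4243903160095215), (0.0806688517332077, 0.19435842335224152), 85.1598892211914)
```

View pics/w15.png

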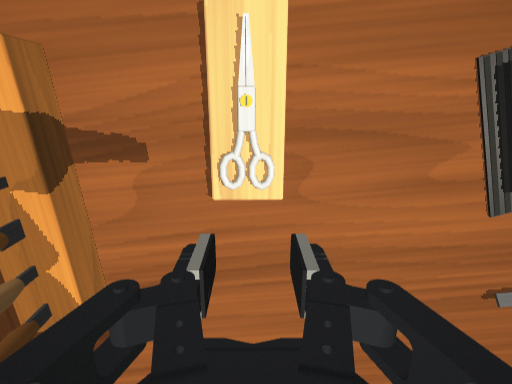

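The shears lie flat, centred and along the board (246,100). I'll move the arm clear for one overall check.

Emit:
move_arm(increments=[[0.5,-0.2,0,0.06,0],[0.5,-0.2,0,0.06,0],[0.5,-0.2,0,0.06,0],[0.5,-0.2,0,0.06,0],[0.5,-0.2,0,0.06,0],[0.5,-0.2,0,0.06,0]])

```text
t: 29.62
tool_pos: [0.2745, 0.4256, 0.2719]
tcp_rot: [0.999, -0.046, -0.0, 0.001]
force: [0.7, 0.3, -0.6]
gripper_width: 0.5
```

Run:
```python
from fit import *
print(arm.get_obs()["tool_pos"])
for c in("top","scene"):
  f=arm.grab_frame(c); cv2.imwrite(f"pics/{c}2.png",f[:,:,::-1]); C=cam(c)
  for n,g,z in(("mat",(.509,.015,.2),0),("finishing",(.524,-.078,.2),.004),("medium",(.509,.015,.2),.004),("coarse",(.491,.103,.2),.004),("nagura",(.523,-.08,.2),.037)):
    d=arm.cut_out(c,n)
    if d: x,f=fit([(C,d[0]["pixels"])],n,g,z); print(n,c,np.round(x,3),round(f,3))
  for n,z in(("dish",.024),("screw_tin",.048)):
    d=arm.search_frame(c,n)
    if d: print(n,unproj(C,d[0]["location"],z))
```

```text
[0.27452602 0.42563505 0.27187328]
mat top [0.509 0.016 0.196] 0.397
finishing top [ 0.523 -0.076  0.183] 0.179
medium top [0.506 0.016 0.217] 0.112
coarse top [0.487 0.105 0.187] 0.058
dish [[ 0.69029004 -0.00228225]]
screw_tin [[0.68313407 0.1066492 ]]
mat scene [0.51  0.015 0.194] 0.462
finishing scene [ 0.523 -0.077  0.204] 0.254
medium scene [0.507 0.014 0.219] 0.075
coarse scene [0.487 0.104 0.195] 0.053
nagura scene [ 0.522 -0.08   0.126] 0.118
dish [[ 0.69374135 -0.00564485]]
screw_tin [[0.69060411 0.0906158 ]]
```

View pics/top2.png

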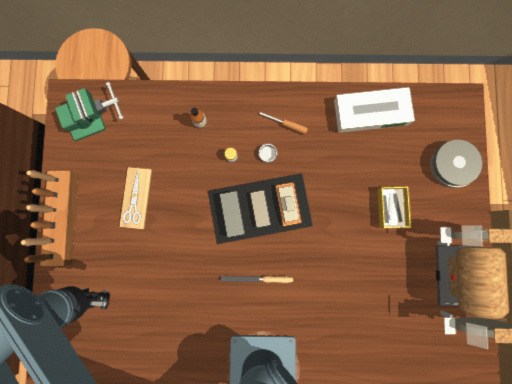

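View pics/scene2.png

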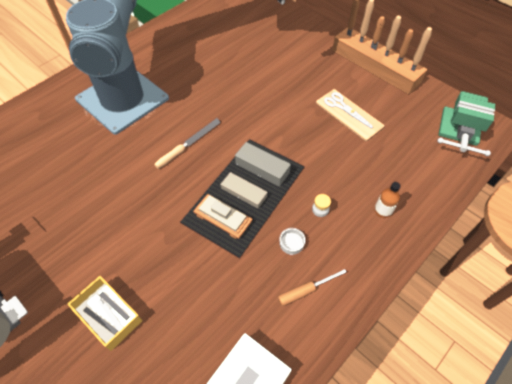

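Both views show the full layout: stones in order on the mat, the nagura on the finishing stone and the shears on the board. The tin (231,155) and dish (267,152) are at the same pixels as at the start.

```bash
python3 -c "
from cell import arm
print(arm.finish_job())"
```

```text
the job is handed in; nothing more can be done
None
```

I set out the bench as asked and handed the job in after about 30 s of the 120 s allowed; no verdict was reported.

**Stones:** The coarse, medium and finishing stones stand in order on the mat, parallel to the ribs. The last fits put all three within about 5 mm of the mat's centre line and 2° of the ribs. Centre distances are about 91–93 mm, which leaves gaps of roughly 40 mm.

**Dressing stone:** It lies flat on the finishing stone, about 2–4 mm from its middle.

**Shears:** They lie flat along the board, within about 2 mm of its middle and 1° of its length.

**Dish and tin:** Both are at the same pixels as at the start. The networks' location values for the tin differed by up to 17 mm between cameras, but the pictures show no movement.

**Checks that were weak or disagreed:**
- The network missed the finishing stone once in the wrist view, so I measured it from its corners instead. Its initial sideways position also differed by about 5 mm between views, and I used the wrist one.
- The final fits of the mat and of the finishing stone were poor because other things partly covered them. They still agreed with the earlier clean mat fit and with the wrist views.
- The last fit of the dressing stone's angle was about 4° off the wrist fit.

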